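# Right the fallen spray can and oil flask in the bench tray

## Task

A spray can and a square oil flask have fallen over on the bench. Stand both upright, caps up, in the steel tray where the others stand: the can in the gap between the standing can and the round tub, the flask in the gap between the standing flask and the tub. Set them down rather than dropping them, and do not shift or knock over the three containers already standing in the tray.

Things in the scene. Friction and masses are not known exactly. Their poses are not given: they have to be found in the camera images.
- tipped_can: the fallen spray can, lying on the bench on its round side: bare metal body with a paper label, 52 mm diameter and 112 mm long, then a 14 mm sloping shoulder and a white cap 38 mm in diameter and 28 mm long (154 mm overall), about 0.3 kg. Origin: centre of its bottom face; its z axis runs from the bottom to the cap
- tipped_flask: the fallen grey plastic flask, lying on a flat side: body 52 x 52 mm square and 112 mm long, then a 16 mm shoulder and a white cap 30 mm in diameter and 26 mm long (154 mm overall), about 0.3 kg. Origin: centre of its bottom face; z axis from the bottom to the cap, x and y axes square to its sides
- lane: the fixed steel tray, 96 mm wide along its x axis, 480 mm long along its y axis. Origin at the centre of its underside; its floor is 6 mm above that, and a 6 mm thick lip, 18 mm high above the bench, runs all round (inside 84 x 468 mm)
- standing_can: a spray can like the fallen one, standing at one end of the tray (either end). Origin: centre of its bottom
- standing_flask: a square flask like the fallen one, standing at the other end of the tray. Origin: centre of its bottom
- tub: round white tub with a black lid, 72 mm diameter, 90 mm tall, standing in the middle of the tray between the can and the flask. Origin: centre of its bottom. A gap about 120 mm wide is free on either side of it
- tape: a bystander: yellow roll of tape lying flat on the bench, 76 mm diameter, 22 mm high. Origin: centre of its underside
Mind the look-alikes: they are no part of the job. Leave any red look-alike of the tipped_can alone.

How it is judged:
By the outcome, as a careful person would: the job done as asked, in the order asked, and still so for the second after the job is handed in, with the robot touching nothing.
It also fails if it takes over 70 s, if anything falls off the work surface, if the arm or the gripper's body presses on something with over 40 N, if the wrist force passes 120 N, or if a joint passes its speed limit or range.

## Robot

A 7-joint arm with a two-finger parallel gripper is mounted at the origin on the work surface. World frame = base frame: x ahead of the robot, y to its left, z up, the work surface at z = 0. Lengths are in mm, angles in rad, forces in N, time in s.
With the tool pointing down it reaches from about 425 to 875 mm from the base axis. Payload 8.4 kg.
Tool frame: the origin (TCP) lies at the very end of the fingers, on their centre line; the grasp point (between the pads) lies 19 mm behind it (hold_point_z is the distance from the TCP to the grasp point, in mm); z points along the fingers, y is the line along which they close (so a half turn about z gives the same grasp; the last joint's range is limited). The gripper opens to 85 mm and grips with 20 to 120 N. Pads are 22 mm wide; open, the fingers measure 114 mm over their backs; the gripper's body (76 mm by 85 mm) begins 54 mm behind the grasp point. The pads swing forward as they close: fully open they stand 13 mm farther back than shut.
Start: joints at [-1.417, 0.333, 0.04, 1.465, -0.013, 1.343, -0.059], TCP at [162.578, 629.311, 231.308] pointing down, gripper open.
Joint ranges: [-2.58, 2.58], [-0.38, 2.09], [-1.3, 1.39], [0.25, 2.4], [-1.5, 4.64], [0.08, 2.09], [-2.65, 2.65]. Speed limits (rad/s): [2.22, 2.22, 2.79, 2.79, 3.14, 3.14, 3.14].

## Interface

Orientations are given as a 3x3 rotation matrix whose columns are the frame's x, y, z axes.
In Python, from cell import move_ptp, movel, move_j, set_gripper, pause, solve_ik, read_camera, get_calibration, Unreachable, close_job, current_time, current_joints, current_joint_velocities, current_tau, current_ee_pos, current_orientation, current_wrist_force, current_ft_torque, current_opening, current_gripper_force, hold_point_z gives the robot as it stands. Calls block until the motion is done:
- move_ptp(position, orientation): joint-space move of the TCP to a pose.
- movel(position, frame=None, velocity=150, f_stop=None): straight line of the TCP; frame=None keeps the orientation; velocity is the mean speed in mm/s. With f_stop (N) it stops when the force on the tool has changed by that much, and returns True; else False.
- move_j(angles): joint-space move.
- set_gripper(opening, strength=None): finger opening in mm; strength is the grip in N (None keeps the last); returns when the fingers have stopped.
- pause(seconds).
- solve_ik(position, orientation): joint angles nearest the present ones, or None.
- read_camera(name): name is "scene" or "top" or "wrist"; returns the picture (480x640x3 uint8, red, green, blue); there is no depth.
- get_calibration(name): a dict with "fx", "fy", "cx", "cy" (pixels), "R" (3x3) and "t" (3): a world point X has camera coordinates R X + t; the wrist camera has in their place "T_tool_cam" (4x4, takes a point from camera to tool coordinates, whose origin is the TCP and whose axes are the flange's). Camera axes: x right, y down, z forward; pixel columns grow to the right and rows downward; lengths in mm; the calibration is good to about 2 mm. A picture is of the moment at which its call begins: read the wrist's pose just before it. get_calibration takes no time and is no camera call.
A pose or a line that the arm cannot do raises Unreachable and nothing moves.
- close_job(): hands the job in; it is judged then, once.
Readings, each from a call of its own:
- current_time(): time.
- current_joints(): joint angles.
- current_joint_velocities(): joint speeds.
- current_tau(): joint torques, N m.
- current_ee_pos(): TCP position.
- current_orientation(): TCP orientation.
- current_wrist_force(): force on the tool from outside, world axes, zero at the start.
- current_ft_torque(): the same for the moment, N m.
- current_opening(): finger opening in mm.
- current_gripper_force(): force on a finger pad.
Only numpy, scipy, OpenCV 4.12 (cv2) and the standard library are available. Lean on these libraries where they do the work, as an engineer would, in place of code of your own. Each camera call takes 0.05 s, during which the arm holds its last target. There are 200 camera calls.

## Working session

There is one attempt and no reset: what is moved stays moved. The work goes in short steps, each a Python script; the robot and the scene stay as the last script left them, time stands still between calls to the robot, and variables do not carry over. Pictures are saved under pics/ and viewed, at most 10 in all, crops included, and the job is handed in when it is done.

```bash
mkdir -p pics; ls
python3 - <<'E'
from cell import *
import cv2
for n in("top","scene"):
    cv2.imwrite(f"pics/{n}0.png",read_camera(n)[:,:,::-1]); c=get_calibration(n); print(n,c)
print(get_calibration("wrist"),current_time(),hold_point_z() if callable(hold_point_z) else hold_point_z)
E
```

```text
pics
top {'fx': 458.6972413369844, 'fy': 458.6972413369844, 'cx': 330.7971376923001, 'cy': 245.60218778114967, 'R': array([[ 4.92531731e-03, -9.99987594e-01,  7.44173895e-04],
       [-9.94531876e-01, -4.97607518e-03, -1.04314841e-01],
       [ 1.04317250e-01, -2.26320970e-04, -9.94544046e-01]]), 't': array([-58.52841682, 557.35227636, 951.56124713])}
scene {'fx': 561.9162752317533, 'fy': 561.9162752317533, 'cx': 328.4253535304666, 'cy': 242.44930105689141, 'R': array([[ 0.34743266,  0.93761206,  0.01319716],
       [ 0.52182802, -0.18163204, -0.83348984],
       [-0.7790931 ,  0.29646824, -0.55237715]]), 't': array([-138.87320418, -251.4863075 , 1385.16628813])}
{'fx': 370.9392541502302, 'fy': 370.9392541502302, 'cx': 319.89158535268035, 'cy': 242.9385855921008, 'T_tool_cam': array([[ 4.18158870e-04, -9.46229627e-01, -3.23495468e-01,
         8.41149456e+01],
       [ 9.99999833e-01,  2.67019775e-04,  5.11589172e-04,
         2.30715328e-01],
       [-3.97701144e-04, -3.23495628e-01,  9.46229581e-01,
        -1.43594280e+02],
       [ 0.00000000e+00,  0.00000000e+00,  0.00000000e+00,
         1.00000000e+00]])} 0.1 18.700000000000003
```

View pics/top0.png

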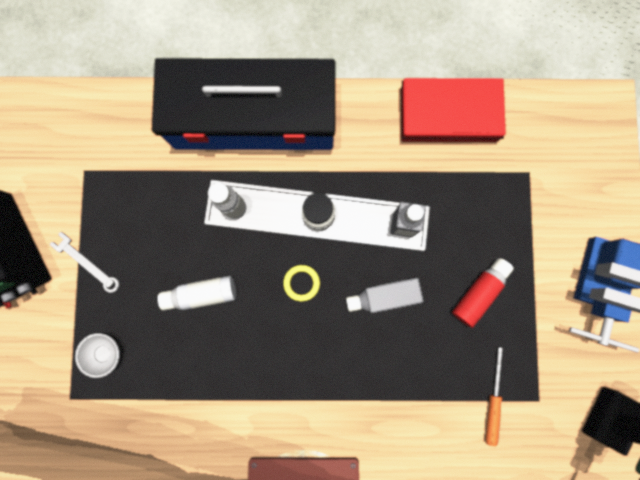

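View pics/scene0.png

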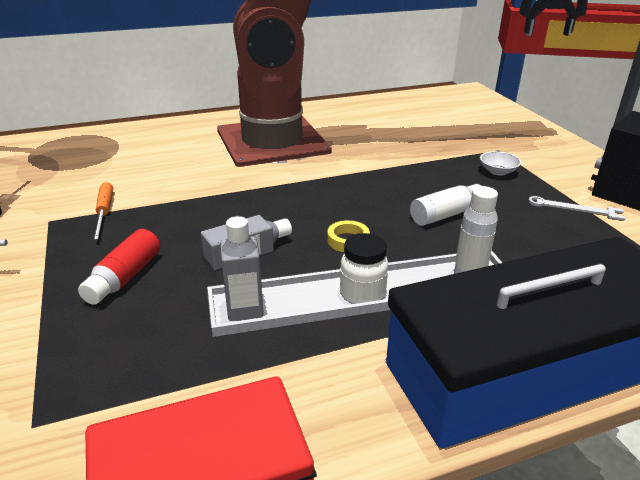

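The top view shows these candidates:
- **Fallen can:** the white/metal can at (197,293), cap at (165,299).
- **Red look-alike:** at (483,292), to be left alone.
- **Standing can:** at (225,200), already in the tray.
- **Fallen flask:** the grey one at (390,297), cap at (353,303).
- **Standing flask:** at (408,217).

I choose the bare can at (197,293) and the grey flask at (390,297). The tray corners are near (210,181), (430,206), (425,250) and (206,224), and the tub is at (318,210).

```bash
cat > h.py <<'E'
from cell import *
import numpy as np, cv2
def ray(n,uv,z,pose=None):
    c=get_calibration(n); d=np.array([(uv[0]-c['cx'])/c['fx'],(uv[1]-c['cy'])/c['fy'],1])
    if n=="wrist":
        p,R=pose; T=c['T_tool_cam']; o=p+R@T[:3,3]; d=R@T[:3,:3]@d
    else: o=-c['R'].T@c['t']; d=c['R'].T@d
    return o+d*(z-o[2])/d[2]
def proj(n,X,pose=None):
    c=get_calibration(n)
    if n=="wrist":
        p,R=pose; T=c['T_tool_cam']; q=T[:3,:3].T@(R.T@(np.array(X,float)-p)-T[:3,3])
    else: q=c['R']@np.array(X,float)+c['t']
    return np.array([c['fx']*q[0]/q[2]+c['cx'],c['fy']*q[1]/q[2]+c['cy']])
def rot(a,phi):
    """grasp of lying object: a=unit cap dir; tool leans to the cap by phi; tool x on cap side"""
    z=np.array([0,0,1.]); zt=-np.cos(phi)*z-np.sin(phi)*a; xt=np.cos(phi)*a-np.sin(phi)*z
    return np.c_[xt,np.cross(zt,xt),zt]
def up(hd,phi):
    z=np.array([0,0,1.]); zt=np.cos(phi)*hd-np.sin(phi)*z; xt=np.sin(phi)*hd+np.cos(phi)*z
    return np.c_[xt,np.cross(zt,xt),zt]
E
python3 - <<'E'
from h import *
np.set_printoptions(precision=2,suppress=True)
print(current_orientation(),current_joints())
P={}
for k,uv,z in [("canbot",(235,290),26),("cancap",(159,300),26),("flbot",(422,290),40),("flcap",(347,304),26),
 ("t1",(210,181),18),("t2",(430,206),18),("t3",(425,250),18),("t4",(206,224),18),("scan",(219,190),154),("tub",(319,207),90),("sfl",(414,213),154),("tape",(302,284),11)]:
    P[k]=ray("top",uv,z); print(k,P[k][:2])
q0=current_joints()
for nm,b,c in (("can","canbot","cancap"),("fl","flbot","flcap")):
    a=P[c]-P[b]; a[2]=0; a/=np.linalg.norm(a)
    for ph in (10,20,30):
        g=P[b]+65*a; g[2]=8+0
        print(nm,ph,solve_ik(g,rot(a,np.radians(ph))),solve_ik(g+[0,0,120],rot(a,np.radians(ph))))
hd=P["t1"]-P["t4"]; hd[2]=0; hd/=np.linalg.norm(hd); print(hd)
for nm,e in (("can","scan"),("fl","sfl")):
    g=(P[e]+P["tub"])/2; g[2]=71
    for ph in (0,10,20,30):
      for yaw in (-40,0,40):
        r=cv2.Rodrigues(np.array([0,0,np.radians(yaw)]))[0]
        print(nm,ph,yaw,*[solve_ik(g+[0,0,dz],up(r@hd,np.radians(ph))) for dz in(0,100)])
E
```

```text
[[-0.97  0.25 -0.  ]
 [ 0.25  0.97 -0.  ]
 [-0.   -0.   -1.  ]] [-1.42  0.33  0.04  1.47 -0.01  1.34 -0.06]
canbot [462.17 147.16]
cancap [440.3  307.55]
flbot [ 464.   -247.14]
flcap [433.85 -90.67]
t1 [700.03 210.03]
t2 [ 646.8  -271.86]
t3 [ 550.27 -259.35]
t4 [604.65 215.63]
scan [649.04 155.87]
tub [629.64 -31.5 ]
sfl [ 606.91 -211.74]
tape [475.88   5.99]
can 10 [-1.03  0.35  0.46  2.02  0.01  0.89 -0.46] [-1.08  0.17  0.49  1.93  0.08  1.14 -0.5 ]
can 20 [-1.12  0.42  0.46  1.96  0.14  0.98 -0.63] [-1.18  0.25  0.51  1.88  0.19  1.23 -0.62]
can 30 [-1.21  0.53  0.48  1.9   0.21  1.09 -0.74] [-1.24  0.35  0.51  1.83  0.27  1.32 -0.7 ]
fl 10 [-0.56  0.27  0.82  2.18 -0.06  0.7   0.46] [-1.19 -0.06  1.37  2.1   0.26  1.01  0.24]
fl 20 [-0.69  0.26  0.8   2.25  0.26  0.63  0.08] [-1.11 -0.1   1.13  2.16  0.51  1.01 -0.06]
fl 30 [-0.81  0.3   0.79  2.29  0.54  0.63 -0.3 ] [-1.06 -0.05  0.97  2.21  0.68  1.01 -0.28]
[ 1.   -0.06  0.  ]
can 0 -40 [-0.8   0.87  0.02  2.04  1.59  1.55  1.8 ] [-0.72  0.65 -0.07  2.09  1.62  1.59  1.97]
can 0 0 None None
can 0 40 [-0.95  2.    1.16  2.3 
[... 860 characters left out ...]
1.4   0.98  1.33] [ 1.51  0.9  -0.91  2.1  -1.39  0.92  1.16]
fl 10 -40 [-0.62  0.68  0.18  2.33  1.87  1.25  1.67] [-0.54  0.39  0.1   2.36  1.83  1.24  1.94]
fl 10 0 None None
fl 10 40 [ 1.35  0.88 -0.72  2.09 -1.42  0.87  1.22] [ 1.34  0.62 -0.72  2.12 -1.47  0.97  1.03]
fl 20 -40 [-0.58  0.51  0.19  2.34  1.83  1.04  1.85] [-0.53  0.24  0.13  2.34  1.71  1.03  2.16]
fl 20 0 None None
fl 20 40 [ 1.14  0.65 -0.53  2.11 -1.48  0.88  1.09] [ 0.97  0.39 -0.34  2.12 -1.49  1.02  0.87]
fl 30 -40 [-0.55  0.37  0.22  2.32  1.71  0.83  2.08] [-0.53  0.13  0.19  2.29  1.51  0.86  2.44]
fl 30 0 None None
fl 30 40 [ 0.91  0.49 -0.34  2.12 -1.44  0.83  0.9 ] [ 0.23  0.29  0.42  2.12 -1.47  1.09  0.7 ]
```

Run:
```python
from h import *
np.set_printoptions(precision=2,suppress=True)
th=np.radians(-6); F=np.diag([-1,-1,1.])
for nm,g in (("can",[640,62,71]),("fl",[618,-122,71])):
  for f in (0,1):
    for ph in (15,25,35,45):
      s=""
      for yaw in range(-40,41,8):
        r=cv2.Rodrigues(np.array([0,0,th+np.radians(yaw)]))[0]; hd=r@[1.,0,0]
        R=up(hd,np.radians(ph)); R=R@F if f else R
        q=[solve_ik(np.array(g)+[0,0,dz]-b*R[:,2]*1.0+R[:,2]*19,R) is not None for dz,b in((0,0),(100,0),(0,90))]
        s+=" "+"".join("01"[x] for x in q)
      print(nm,f,ph,s)
```

```text
can 0 15  111 111 111 110 100 000 000 000 000 100 110
can 0 25  111 111 111 110 110 000 000 000 000 110 110
can 0 35  111 111 111 111 110 110 110 110 110 110 111
can 0 45  111 101 101 100 100 100 110 110 111 111 111
can 1 15  111 111 111 110 100 000 000 000 000 100 110
can 1 25  111 111 111 110 110 000 000 000 000 110 110
can 1 35  111 111 111 111 110 110 110 110 110 110 111
can 1 45  111 111 111 111 111 111 111 110 110 100 100
fl 0 15  111 110 000 000 000 000 000 000 110 111 111
fl 0 25  111 110 000 000 000 000 000 110 110 111 111
fl 0 35  111 110 110 010 010 010 110 110 111 111 111
fl 0 45  101 100 100 100 110 110 111 111 111 111 111
fl 1 15  111 110 000 000 000 000 000 000 110 111 111
fl 1 25  111 110 000 000 000 000 000 110 110 111 111
fl 1 35  111 110 110 010 010 010 110 110 111 111 111
fl 1 45  111 111 111 110 110 110 110 100 100 101 101
```

Run:
```python
from h import *
for n,p in (("can",[520,190,200]),("fl",[500,-150,200])):
    move_ptp(np.array(p,float),rot(np.array([-.135,.99,0])/np.hypot(.135,.99),0))
    pose=(np.array(current_ee_pos()),np.array(current_orientation()))
    im=read_camera("wrist"); np.savez(f"{n}.npz",p=pose[0],R=pose[1],im=im)
    cv2.imwrite(f"pics/w_{n}.png",im[:,:,::-1]); print(current_time())
```

```text
2.1917
3.525
```

View pics/w_can.png

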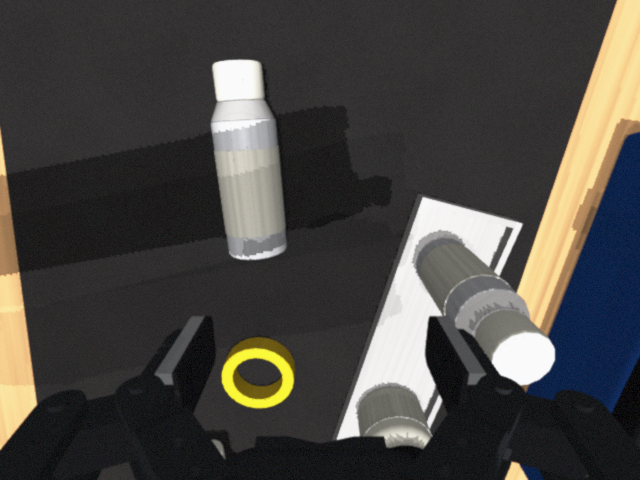

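View pics/w_fl.png

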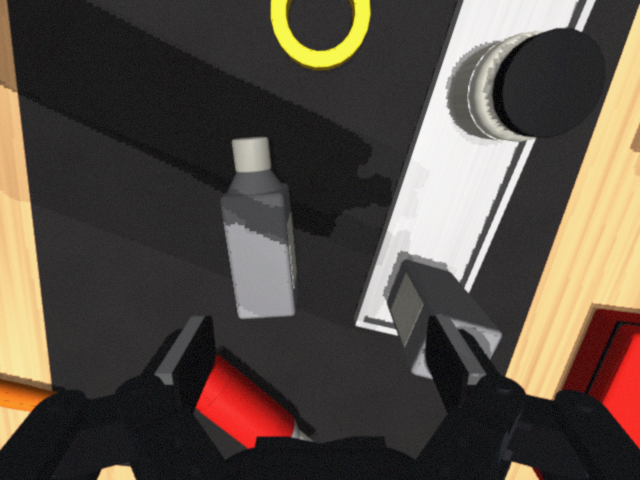

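The wrist views confirm the choice. The bare-metal can with the label is at (248,165), cap at (238,80), and nothing red is near it. In the second view the grey flask is at (258,240), cap at (251,155), and the red look-alike at (250,400) is separate. Next I fit poses to the silhouettes.

```bash
cat > fit.py <<'E'
from h import *
from scipy.optimize import minimize
t=np.linspace(0,2*np.pi,40,endpoint=False)
ring=lambda r,z:np.c_[r*np.cos(t),r*np.sin(t),0*t+z]
sq=lambda s,z:np.array([[a,b,z] for a in(-s,s) for b in(-s,s)])
PARTS={"can":[np.r_[ring(26,0),ring(26,112)],np.r_[ring(26,112),ring(19,126)],np.r_[ring(19,126),ring(19,154)]],
 "fl":[np.r_[sq(26,0),sq(26,112)],np.r_[sq(26,112),ring(15,128)],np.r_[ring(15,128),ring(15,154)]]}
def mask(k,im,box,thr):
    g=cv2.GaussianBlur(im,(3,3),0).max(axis=2); m=np.zeros_like(g); x0,y0,x1,y1=box
    m[y0:y1,x0:x1]=(g[y0:y1,x0:x1]>thr)
    n,l,s,_=cv2.connectedComponentsWithStats(m); return (l==1+np.argmax(s[1:,4])).astype(np.uint8)
def render(k,v,n,pose):
    a=np.array([np.cos(v[2]),np.sin(v[2]),0]); y=np.array([-a[1],a[0],0]); R=np.c_[y,np.cross(a,y),a]
    o=np.array([v[0],v[1],26.]); m=np.zeros((1920,2560),np.uint8)
    for P in PARTS[k]:
        uv=np.array([proj(n,o+R@p,pose) for p in P])
        cv2.fillConvexPoly(m,cv2.convexHull(np.round(uv*4+1.5).astype(np.int32)),1)
    return m
def fit(k,v0,n,im,box,thr,pose=None):
    M=cv2.resize(mask(k,im,box,thr),(2560,1920),interpolation=cv2.INTER_NEAREST)
    def c(d):
        m=render(k,v0+d*[1,1,.02],n,pose); return 1-np.sum(m&M)/np.sum(m|M)
    s=np.r_[np.zeros((1,3)),6*np.eye(3)]
    r=minimize(c,np.zeros(3),method="Nelder-Mead",options=dict(initial_simplex=s,xatol=.1,fatol=1e-4,maxiter=120))
    return v0+r.x*[1,1,.02],r.fun
E
python3 - <<'E'
from fit import *
np.set_printoptions(precision=3,suppress=True)
top=cv2.imread("pics/top0.png")[:,:,::-1]
v={"can":np.array([462,147,1.706]),"fl":np.array([464,-247,1.76])}
for k,bw,bt in (("can",(190,50,310,275),(150,268,245,318)),("fl",(205,125,310,328),(340,270,430,320))):
    d=np.load(k+".npz"); pose=(d["p"],d["R"])
    for thr in (60,75): print(k,"wrist",*fit(k,v[k],"wrist",d["im"],bw,thr,pose))
    print(k,"top",*fit(k,v[k],"top",np.ascontiguousarray(top),bt,75))
d=np.load("can.npz"); pc=(d["p"],d["R"]); d=np.load("fl.npz"); pf=(d["p"],d["R"])
for nm,uv,z,p in (("scan cap",(521,357),160,pc),("tub lid",(554,83),96,pf),("tray L near",(420,196),18,pc),("tray L far",(522,222),18,pc),("tray R near",(357,325),18,pf)):
    print(nm,ray("wrist",uv,z,p)[:2])
for nm,uv,z in (("scan",(219,190),160),("tub",(319,207),96),("sfl",(414,213),160)): print(nm,ray("top",uv,z)[:2])
S=cv2.resize(top[165:260,195:445],(800,304),interpolation=cv2.INTER_CUBIC); cv2.imwrite("pics/trayzoom.png",S[:,:,::-1])
E
```

```text
Traceback (most recent call last):
  File "fit.py", line 24, in fit
    r=minimize(c,np.zeros(3),method="Nelder-Mead",options=dict(initial_simplex=s,xatol=.1,fatol=1e-4,maxiter=120))
  File "fit.py", line 22, in c
    m=render(k,v0+d*[1,1,.02],n,pose); return 1-np.sum(m&M)/np.sum(m|M)
  File "fit.py", line 16, in render
    uv=np.array([proj(n,o+R@p,pose) for p in P])
                 ~~~~^^^^^^^^^^^^^^
  File "h.py", line 10, in proj
    c=get_calibration(n)
ValueError: time passes only in moves, steps and waits
```

Calibration is being called too often, so I'll cache it.

```bash
sed -i 's/^import numpy as np, cv2/import numpy as np, cv2, functools\nget_calibration=functools.lru_cache(None)(get_calibration)/' h.py
cat > m.py <<'E'
from fit import *
np.set_printoptions(precision=3,suppress=True)
top=cv2.imread("pics/top0.png")[:,:,::-1]
v={"can":np.array([462,147,1.706]),"fl":np.array([464,-247,1.76])}
for k,bw,bt in (("can",(190,50,310,275),(150,268,245,318)),("fl",(205,125,310,328),(340,270,430,320))):
    d=np.load(k+".npz"); pose=(d["p"],d["R"])
    for thr in (60,75): print(k,"wrist",*fit(k,v[k],"wrist",d["im"],bw,thr,pose))
    print(k,"top",*fit(k,v[k],"top",np.ascontiguousarray(top),bt,75))
d=np.load("can.npz"); pc=(d["p"],d["R"]); d=np.load("fl.npz"); pf=(d["p"],d["R"])
for nm,uv,z,p in (("scan cap",(521,357),160,pc),("tub lid",(554,83),96,pf),("tray L near",(420,196),18,pc),("tray L far",(522,222),18,pc),("tray R near",(357,325),18,pf)):
    print(nm,ray("wrist",uv,z,p)[:2])
for nm,uv,z in (("scan",(219,190),160),("tub",(319,207),96),("sfl",(414,213),160)): print(nm,ray("top",uv,z)[:2])
S=cv2.resize(top[165:260,195:445],(800,304),interpolation=cv2.INTER_CUBIC); cv2.imwrite("pics/trayzoom.png",S[:,:,::-1])
E
python3 m.py
```

```text
can wrist [467.546 153.709   1.77 ] 0.03085010326611526
can wrist [467.108 153.602   1.766] 0.01705536123762319
can top [466.499 155.044   1.759] 0.0865366467442592
fl wrist [ 464.364 -240.839    1.775] 0.0641686315729667
fl wrist [ 466.155 -262.621    1.742] 0.425300576891972
fl top [ 465.115 -243.78     1.782] 0.08915246505262475
scan cap [642.218 159.056]
tub lid [628.446 -26.389]
tray L near [604.897 220.536]
tray L far [702.2   209.929]
tray R near [ 552.709 -256.456]
scan [647.678 154.379]
tub [628.495 -31.658]
sfl [ 605.841 -210.64 ]
```

View pics/trayzoom.png

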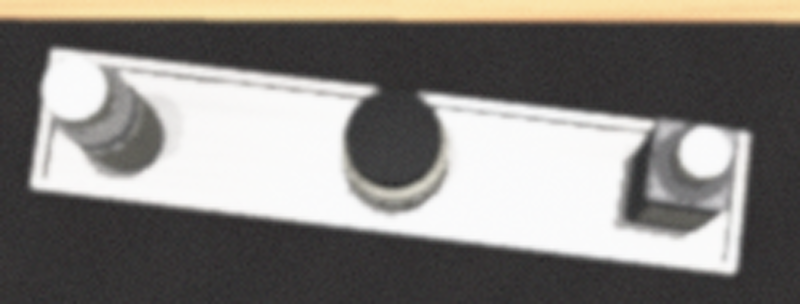

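```bash
cat >> h.py <<'E'
Y=np.array([.111,.994,0]); HD=np.array([.994,-.111,0]); C=np.array([625.8,-24.5,0])
OBJ={"can":(np.array([467.1,154.,26]),1.766,C+94*Y,np.radians(25)),"fl":(np.array([464.7,-242.,26]),1.777,C-101*Y,np.radians(30))}
G=75; DEP=20
def grasp(k):
    o,w,_,ph=OBJ[k]; a=np.array([np.cos(w),np.sin(w),0]); R=rot(a,ph); return o+G*a+DEP*R[:,2],R
def place(k,yaw,ph=None):
    _,_,p,f=OBJ[k]; hd=cv2.Rodrigues(np.array([0,0,np.radians(yaw)]))[0]@HD; R=up(hd,f if ph is None else ph)
    return p+[0,0,6+G]+DEP*R[:,2],R
E
python3 - <<'E'
from h import *
np.set_printoptions(precision=2,suppress=True)
for k,sg in (("can",-1),("fl",1)):
    p,R=grasp(k); print(k,p,[solve_ik(p+[0,0,d],R) for d in (0,100,180)])
    for yaw in (4,8,12,16,20,24):
        p,R=place(k,sg*yaw); print(yaw*sg,*[solve_ik(p+[0,0,d],R) for d in (0,100,160)])
E
```

```text
can [454.19 219.28   7.87] [array([-1.23,  0.48,  0.53,  1.94,  0.16,  1.01, -0.63]), array([-1.24,  0.32,  0.52,  1.88,  0.23,  1.22, -0.63]), array([-1.23,  0.22,  0.5 ,  1.8 ,  0.27,  1.38, -0.62])]
-4 None [ 0.04  0.14 -0.53  2.37  2.09  0.75  2.23] [-0.33 -0.02 -0.15  2.35  1.89  0.63  2.42]
-8 [-0.39  0.4  -0.15  2.38  2.19  0.94  1.94] [-0.38  0.14 -0.15  2.37  1.96  0.78  2.24] [-0.57 -0.    0.04  2.34  1.79  0.71  2.46]
-12 [-0.61  0.41  0.04  2.36  2.06  0.91  1.93] [-0.79  0.15  0.23  2.35  1.85  0.79  2.24] [-1.17  0.01  0.61  2.33  1.7   0.78  2.48]
-16 [-0.99  0.47  0.42  2.34  1.93  0.8   1.87] [-1.68  0.45  1.23  2.35  1.71  0.49  2.13] [-1.77  0.08  1.23  2.31  1.62  0.77  2.48]
-20 [-1.36  0.63  0.81  2.31  1.77  0.6   1.83] [-1.69  0.52  1.23  2.31  1.52  0.49  2.23] [-1.77  0.19  1.24  2.28  1.49  0.74  2.49]
-24 [-1.68  1.11  1.24  2.28  1.3   0.11  1.98] [-1.39  0.33  0.82  2.26  1.49  0.77  2.31] [-0.87  0.13  0.23  2.2   1.47  0.97  2.5 ]
fl [ 451.39 -178.38    8.68] [array([-0.82,  0.29,  0.79,  2.3 ,  0.55,  0.63, -0.31]), array([-0.91,  0.  ,  0.83,  2.24,  0.65,  0.95, -0.28]), array([-0.96, -0.17,  0.8 ,  2.15,  0.71,  1.19, -0.26])]
4 None None [-0.51 -0.2   0.68  2.4   3.43  0.14  1.46]
8 None [ 1.36  0.13 -1.1   2.36  3.76  0.34  1.23] [-0.65 -0.24  0.87  2.39  3.95  0.14  1.05]
12 None [ 1.41  0.16 -1.1   2.34  4.01  0.36  1.08] [-0.82 -0.32  1.07  2.37  4.33  0.14  0.79]
16 [ 1.4   0.61 -1.09  2.34  3.53  0.37  1.95] [ 1.45  0.21 -1.1   2.31  4.23  0.39  0.95] [ 0.53 -0.04 -0.15  2.3   4.52  0.48  0.51]
20 [ 1.44  0.64 -1.1   2.31  3.78  0.32  1.79] [0.2  0.09 0.23 2.34 4.37 0.62 0.76] [-0.93 -0.35  1.26  2.32 -1.37  0.27  0.37]
24 [-0.57  0.86  1.21  2.36  4.06  1.41  0.74] [-0.65  0.29  1.24  2.33  4.43  0.94  0.67] [-0.81 -0.13  1.26  2.29 -1.48  0.56  0.45]
```

Run:
```python
from h import *
np.set_printoptions(precision=2,suppress=True)
p,R=grasp("can")
set_gripper(80); move_ptp(p+[0,0,90],R)
print(movel(p+[0,0,0],velocity=90,f_stop=8),np.array(current_ee_pos())-p)
set_gripper(40,50); print(current_opening(),current_gripper_force(),current_wrist_force())
movel(p+[0,0,215],velocity=150); print(current_opening(),current_wrist_force(),current_time(),current_joints())
for yaw in (-12,-16,-20,-24,-28):
    P,Q=place("can",yaw); print(yaw,*[solve_ik(P+[0,0,d],Q) for d in (0,80,160)])
cv2.imwrite("pics/lift.png",read_camera("scene")[:,:,::-1])
```

```text
False [0.34 0.23 0.46]
50.89878126953509 51.17481708526611 [-1.19  1.55  6.51]
50.966567558809935 [ 0.05  0.46 -2.79] 8.3333 [-1.27  0.2   0.54  1.76  0.28  1.45 -0.6 ]
-12 [-1.47  0.73  1.    2.39  2.25  0.49  1.39] [-1.65  0.5   1.22  2.39  2.01  0.43  1.84] [-1.17  0.01  0.61  2.33  1.7   0.78  2.48]
-16 [-1.63  1.    1.19  2.36  2.39  0.25  1.03] [-1.66  0.55  1.22  2.35  1.79  0.43  1.98] [-1.77  0.08  1.23  2.31  1.62  0.77  2.48]
-20 [-1.63  0.99  1.18  2.32  1.93  0.22  1.46] [-1.68  0.62  1.22  2.32  1.55  0.41  2.12] [-1.77  0.19  1.24  2.28  1.49  0.74  2.49]
-24 [-1.53  0.81  1.01  2.28  1.54  0.42  1.9 ] [-1.38  0.39  0.82  2.27  1.51  0.74  2.24] [-0.87  0.13  0.23  2.2   1.47  0.97  2.5 ]
-28 [-1.22  0.59  0.62  2.22  1.5   0.76  2.04] [-1.05  0.34  0.42  2.21  1.47  0.92  2.28] [-0.35  0.19 -0.34  2.14  1.46  1.12  2.5 ]
```

View pics/lift.png

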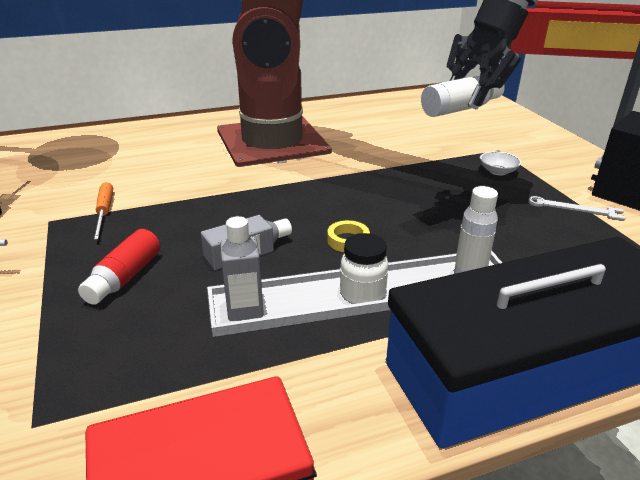

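The can is held level and nothing else moved: tub at (363,270), standing can at (477,230), standing flask at (240,270). Next I plan a detour in front of the gap.

Run:
```python
from h import *
from scipy.spatial.transform import Rotation as Ro, Slerp
np.set_printoptions(precision=2,suppress=True)
_,R0=grasp("can")
for yaw in (-24,-28):
  P,Q=place("can",yaw); s=Slerp([0,1],Ro.from_matrix([R0,Q]))
  print(yaw,P)
  for f,p in ((.4,[480,120,250]),(.6,[500,90,260]),(.5,[500,70,240]),(.7,[520,80,260]),(1,P+[-80,0,110]),(1,P+[-50,10,110]),(1,P+[-30,0,110]),(1,P+[0,0,110])):
    M=s(f).as_matrix(); a=Q.T@[0,0,1]; print(f,np.array(p),solve_ik(np.array(p,float),M),M@a,"objbottom",np.array(p)-DEP*M[:,2]-G*(M@a))
```

```text
-24 [651.88  59.77  72.55]
0.4 [480 120 250] [-1.25 -0.32  0.49  2.14  0.68  1.16 -1.65] [0.32 0.82 0.48] objbottom [446.59  62.48 231.77]
0.6 [500  90 260] [-0.25 -0.33 -0.35  2.25  0.64  0.82 -2.05] [0.38 0.56 0.74] objbottom [459.06  52.12 219.42]
0.5 [500  70 240] [-0.38 -0.29 -0.15  2.23  0.56  0.86 -1.69] [0.37 0.7  0.61] objbottom [461.11  21.36 210.34]
0.7 [520  80 260] [-1.01 -0.35  0.25  2.32  1.04  0.98 -2.62] [0.34 0.41 0.85] objbottom [480.57  54.07 209.7 ]
1 [571.88  59.77 182.55] [-1.37  0.11  0.61  2.39  1.46  1.01  2.32] [0. 0. 1.] objbottom [556.24  68.93 116.  ]
1 [601.88  69.77 182.55] [-1.33  0.18  0.62  2.33  1.46  0.96  2.33] [0. 0. 1.] objbottom [586.24  78.93 116.  ]
1 [621.88  59.77 182.55] [-1.45  0.23  0.81  2.31  1.47  0.86  2.33] [0. 0. 1.] objbottom [606.24  68.93 116.  ]
1 [651.88  59.77 182.55] [-1.39  0.3   0.82  2.25  1.48  0.79  2.34] [0. 0. 1.] objbottom [636.24  68.93 116.  ]
-28 [651.2   58.7   72.55]
0.4 [480 120 250] [-1.27 -0.31  0.49  2.14  0.7   1.17 -1.7 ] [0.34 0.82 0.47] objbottom [445.27  63.13 232.21]
0.6 [500  90 260] [-1.13 -0.37  0.33  2.27  0.93  1.08 -2.33] [0.39 0.55 0.73] objbottom [457.84  53.27 219.62]
0.5 [500  70 240] [-1.14 -0.37  0.44  2.25  0.84  1.05 -1.96] [0.39 0.69 0.61] objbottom [459.75  22.27 210.68]
0.7 [520  80 260] [ 0.18 -0.32 -0.76  2.27  0.74  0.74 -2.44] [0.35 0.4  0.84] objbottom [479.65  55.39 209.77]
1 [571.2   58.7  182.55] [-0.47  0.16 -0.34  2.31  1.44  1.18  2.32] [-0.  0.  1.] objbottom [556.24  68.93 116.  ]
1 [601.2   68.7  182.55] [-0.62  0.2  -0.15  2.25  1.45  1.14  2.34] [-0.  0.  1.] objbottom [586.24  78.93 116.  ]
1 [621.2   58.7  182.55] [-0.75  0.21  0.04  2.24  1.46  1.07  2.35] [-0.  0.  1.] objbottom [606.24  68.93 116.  ]
1 [651.2   58.7  182.55] [-0.88  0.26  0.23  2.19  1.46  1.    2.37] [-0.  0.  1.] objbottom [636.24  68.93 116.  ]
```

Run:
```python
from h import *
np.set_printoptions(precision=2,suppress=True)
P,Q=place("can",-24); a=Q.T@[0,0,1]
q0=np.array(current_joints()); q1=np.array(solve_ik(P+[-80,0,110],Q)); print(q1)
for f in (.3,.6):
    move_j(list(q0+f*(q1-q0))); p=np.array(current_ee_pos()); M=np.array(current_orientation())
    g=p-DEP*M[:,2]; print(f,p,M@a,"bot",g-G*(M@a),"cap",g+79*(M@a))
```

```text
[-1.37  0.11  0.61  2.39  1.46  1.01  2.32]
0.3 [505.18 121.48 206.78] [-0.92  0.38 -0.11] bot [567.82 104.5  230.12] cap [426.61 163.51 212.95]
0.6 [548.03  66.39 204.98] [-0.85 -0.38  0.36] bot [601.22 107.44 189.4 ] cap [470.08  48.76 244.85]
```

```bash
cat > put.py <<'E'
from h import *
np.set_printoptions(precision=2,suppress=True)
def put(k,P,Q):
    movel(P+[0,0,12],Q,velocity=120)
    print("contact",movel(P+[0,0,-6],Q,velocity=20,f_stop=6),np.array(current_ee_pos())-P,current_wrist_force(),current_time())
    set_gripper(64); pause(.3); print(current_opening(),current_wrist_force())
E
python3 - <<'E'
from put import *
P,Q=place("can",-24)
move_j(solve_ik(P+[-80,0,110],Q)); movel(P+[0,0,110],Q,velocity=150)
print(current_joints(),current_opening(),current_time())
put("can",P,Q)
cv2.imwrite("pics/put1.png",read_camera("scene")[:,:,::-1])
E
```

```text
[-1.2   0.25  0.6   2.25  1.51  0.86  2.34] 50.89374071453432 11.825
contact True [0.14 0.01 1.81] [-2.44  1.49  5.93] 13.375
64.20598504760225 [-0.09 -0.47 -0.33]
```

View pics/put1.png

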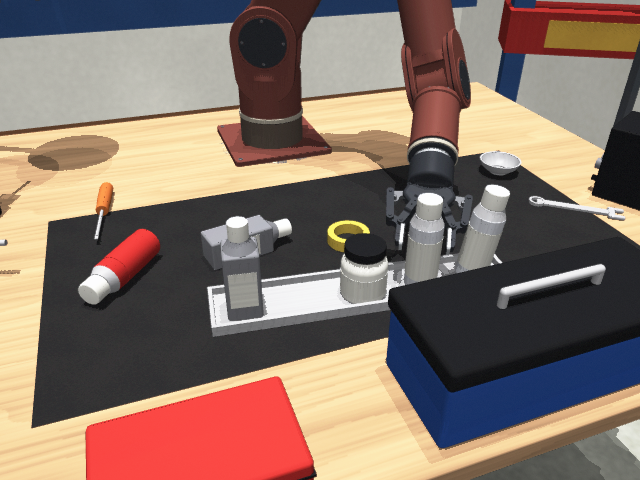

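The standing can at (495,197) is leaning. The opening finger must be pressing on it, so I'll narrow the gripper just enough to let it rock back, and track its cap numerically.

```bash
cat > cap.py <<'E'
from h import *
ref=cv2.imread("pics/scene0.png")[:,:,::-1]
def caps(im=None):
    im=read_camera("scene") if im is None else im
    out=[]
    T=np.ascontiguousarray(ref[184:212,468:500])
    r=cv2.matchTemplate(np.ascontiguousarray(im[165:235,440:540]),T,cv2.TM_CCOEFF_NORMED); _,s,_,l=cv2.minMaxLoc(r); out.append((l[0]+440-468,l[1]+165-184,round(s,2)))
    for x0,y0,x1,y1 in ((340,232,392,300),(220,215,268,320)):
        T=np.ascontiguousarray(ref[y0:y1,x0:x1]); r=cv2.matchTemplate(np.ascontiguousarray(im[y0-15:y1+15,x0-15:x1+15]),T,cv2.TM_CCOEFF_NORMED); _,s,_,l=cv2.minMaxLoc(r); out.append((l[0]-15,l[1]-15,round(s,2)))
    return out
E
python3 - <<'E'
from cap import *
print("lift",caps(cv2.imread("pics/lift.png")[:,:,::-1]));print("put1",caps(cv2.imread("pics/put1.png")[:,:,::-1]))
for o in (61,58,56):
    set_gripper(o); pause(.3); print(current_opening(),current_wrist_force(),caps())
im=read_camera("scene"); cv2.imwrite("pics/fix1.png",cv2.resize(im[150:310,340:540],(800,640))[:600,:,::-1])
print(current_time())
E
```

```text
lift [(3, 1, 0.74), (0, 0, 1.0), (0, 0, 1.0)]
put1 [(15, 0, 0.75), (0, 0, 1.0), (0, 0, 1.0)]
61.25402550602909 [ 0.33164049 -0.71719047 -0.5316007 ] [(13, 0, 0.76), (0, 0, 1.0), (0, 0, 1.0)]
57.77857332730287 [-0.72909123 -1.10075211  0.38136748] [(12, 1, 0.76), (0, 0, 1.0), (0, 0, 1.0)]
55.89676239254055 [ 0.12784147  0.57447    -0.26359852] [(11, 1, 0.76), (0, 0, 1.0), (0, 0, 1.0)]
15.7583
```

View pics/fix1.png

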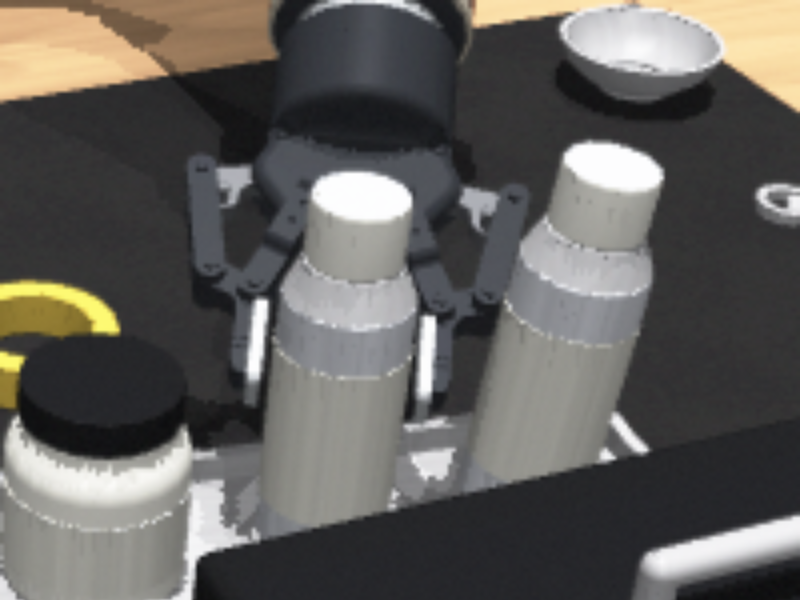

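The cause is clear: the gripper's outer knuckle at about (490,290) in the crop bears on the standing can. I'll regrip, lift a little, shift 6 mm toward the tub and reduce the yaw. Then I'll set the can down, open only slightly and rise straight up.

Run:
```python
from cap import *
np.set_printoptions(precision=2,suppress=True)
set_gripper(40,40); print(current_opening(),current_wrist_force(),caps())
p0=np.array(current_ee_pos()); dz=p0-place("can",-24)[0]; print(dz)
movel(p0+[0,0,4],velocity=20); print("lifted",current_wrist_force(),caps())
for yaw,sh in ((-14,-7),(-17,-7),(-20,-7)):
    P,Q=place("can",yaw); P=P+sh*Y+[0,0,dz[2]]
    try: movel(P+[0,0,4],Q,velocity=15); break
    except Unreachable as e: print(yaw,e)
print(yaw,current_joints(),caps(),current_time(),current_wrist_force())
np.savez("pc.npz",P=P,Q=Q)
```

```text
50.3947409783728 [-2.06  0.33  2.39] [(9, 1, 0.76), (0, 0, 1.0), (0, 0, 1.0)]
[-0.58 -0.05  1.13]
lifted [-0.44 -1.4  -2.44] [(8, 1, 0.77), (0, 0, 1.0), (0, 0, 1.0)]
-14 [-1.1   0.47  0.57  2.37  2.02  0.74  1.8 ] [(1, 0, 0.74), (0, 0, 0.99), (0, 0, 1.0)] 16.95 [-0.73  0.47 -3.29]
```

Run:
```python
from cap import *
np.set_printoptions(precision=2,suppress=True)
d=np.load("pc.npz"); P,Q=d["P"],d["Q"]
print(movel(P+[0,0,-5],Q,velocity=15,f_stop=5),np.array(current_ee_pos())-P,current_wrist_force(),caps())
set_gripper(55); pause(.2); print(current_opening(),current_wrist_force(),caps())
p=np.array(current_ee_pos())
for z in (50,105,): 
    print(movel(p+[0,0,z],Q,velocity=80,f_stop=6),np.array(current_ee_pos())-p,current_wrist_force(),caps())
print(current_joints(),current_time())
cv2.imwrite("pics/up1.png",read_camera("scene")[:,:,::-1])
```

```text
True [0.65 0.85 0.01] [-2.24 -0.17  4.63] [(3, 1, 0.76), (0, 0, 0.99), (0, 0, 1.0)]
54.97468407169605 [-0.11 -0.16 -0.26] [(3, 1, 0.75), (0, 0, 0.99), (0, 0, 1.0)]
False [-0.16  0.09 49.73] [ 0.3  -0.38 -0.19] [(3, 1, 0.75), (0, 0, 0.99), (0, 0, 1.0)]
False [ -0.19  -0.04 104.53] [ 0.72 -0.04 -0.09] [(3, 1, 0.75), (0, 0, 0.99), (0, 0, 1.0)]
[-1.2   0.17  0.66  2.36  1.8   0.74  2.24] 19.5833
```

View pics/up1.png

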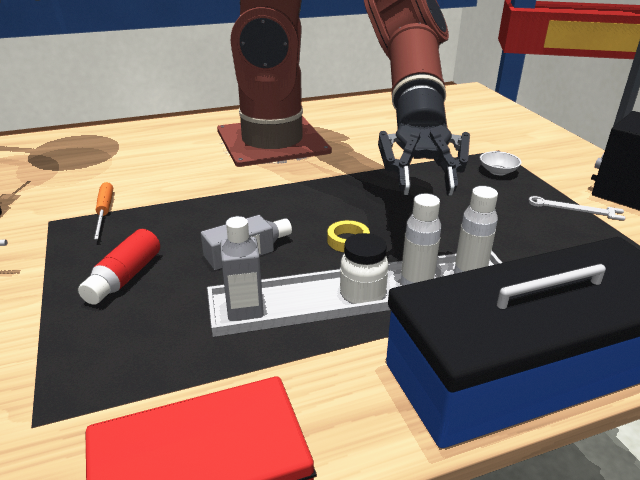

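Both cans now stand at (421,240) and (477,230), and tub and flask are unmoved. For the flask I'll grip higher (95 mm from the bottom) so the knuckles pass above the tub. First I scan for reachable yaw.

```bash
sed -i 's/^G=75/G=95/' h.py
python3 - <<'E'
from cap import *
np.set_printoptions(precision=2,suppress=True)
a=cv2.imread("pics/lift.png").astype(int);b=cv2.imread("pics/up1.png").astype(int)
print("diff standing can",np.abs(a-b).max(2)[185:270,462:498].mean(), "shifted",[round(np.abs(a[185:260,462:498]-b[185:260,462+s:498+s]).mean(),1) for s in(-2,-1,0,1,2)])
for ph in (30,35):
  for yaw in (-12,-16,-20,-24,-28,-32,-36):
    P,Q=place("fl",yaw,np.radians(ph)); print(ph,yaw,*[solve_ik(P+np.array(d),Q) for d in ([0,0,0],[0,0,60],[0,0,100],[-60,0,100])])
o,w,_,_=OBJ["fl"]; ax=np.array([np.cos(w),np.sin(w),0])
for ph in (30,35):
    R=rot(ax,np.radians(ph)); p=o+G*ax+DEP*R[:,2]; print("g",p,solve_ik(p,R),solve_ik(p+[0,0,200],R))
E
```

```text
diff standing can 5.4754901960784315 shifted [np.float64(16.8), np.float64(11.2), np.float64(5.5), np.float64(12.1), np.float64(18.2)]
30 -12 None None None None
30 -16 None None [ 0.06 -0.02 -0.15  2.39  2.04  0.47  2.37] None
30 -20 None None [-0.38 -0.02  0.23  2.39  1.89  0.55  2.44] None
30 -24 [-0.05  0.26 -0.15  2.39  2.1   0.76  2.08] [-0.42  0.1   0.23  2.39  1.93  0.64  2.27] [-1.01 -0.03  0.83  2.39  1.8   0.63  2.48] None
30 -28 [-0.63  0.3   0.42  2.39  2.    0.68  2.01] [-0.99  0.15  0.8   2.39  1.82  0.61  2.27] [-1.04  0.01  0.82  2.36  1.69  0.68  2.49] None
30 -32 [-0.95  0.39  0.75  2.37  1.87  0.59  1.99] [-1.01  0.19  0.8   2.36  1.7   0.65  2.31] [-1.06  0.06  0.82  2.33  1.6   0.72  2.5 ] None
30 -36 [-0.97  0.42  0.75  2.34  1.72  0.61  2.06] [-1.03  0.23  0.8   2.32  1.58  0.68  2.34] [-1.08  0.11  0.82  2.3   1.5   0.76  2.51] [-0.39 -0.02  0.04  2.39  1.49  0.88  2.5 ]
35 -12 None [-0.06  0.03  0.04  2.39  2.19  0.34  2.29] [-0.26 -0.07  0.23  2.37  1.87  0.31  2.64] None
35 -16 None [-0.49  0.02  0.42  2.4   2.01  0.4   2.38] None None
35 -20 [-0.16  0.2   0.04  2.39  2.13  0.55  2.14] [-0.94  0.04  0.85  2.39  1.89  0.45  2.43] None None
35 -24 [-0.88  0.28  0.77  2.4   2.08  0.45  2.01] [-0.97  0.07  0.84  2.37  1.76  0.5   2.47] None None
35 -28 [-0.92  0.3   0.78  2.37  1.9   0.48  2.1 ] [-0.99  0.1   0.83  2.35  1.64  0.55  2.5 ] None None
35 -32 [-0.95  0.33  0.78  2.34  1.74  0.5   2.18] [-1.02  0.14  0.83  2.32  1.53  0.59  2.52] None None
35 -36 [-0.97  0.36  0.78  2.31  1.58  0.53  2.26] [-1.03  0.18  0.83  2.29  1.43  0.63  2.54] None None
g [ 447.3  -158.8     8.68] [-1.22  0.53  1.24  2.32  0.03  0.55  0.12] [ 0.87 -0.1  -0.95  2.06  0.49  1.12 -0.09]
g [ 447.6  -160.24    9.62] [-1.27  0.6   1.23  2.33  0.09  0.53  0.01] [ 1.06 -0.11 -1.18  2.08  0.57  1.11 -0.17]
```

Run:
```python
from cap import *
np.set_printoptions(precision=2,suppress=True)
p=np.array(current_ee_pos())
for d in ([-60,0,30],[-50,20,10],[-30,10,10],[-20,10,5]):
    try: movel(p+np.array(d),velocity=150); print(d); break
    except Unreachable as e: print(d,e)
g,R=grasp("fl")
q=solve_ik(g+[0,0,180],R); print(q,solve_ik(g,R),current_joints())
set_gripper(80)
move_ptp(g+[0,0,150],R); print(current_joints(),caps())
print(movel(g,velocity=100,f_stop=8),np.array(current_ee_pos())-g)
set_gripper(40,50); print(current_opening(),current_wrist_force())
movel(g+[0,0,205],velocity=150); print(current_opening(),current_wrist_force(),current_time(),current_joints(),caps())
for yaw in (-24,-28,-32):
    P,Q=place("fl",yaw); print(yaw,*[solve_ik(P+[0,0,d],Q) for d in (0,60,100,110)])
```

```text
[-60, 0, 30]
[ 1.1  -0.09 -1.18  2.08  0.51  1.08 -0.11] [-1.22  0.53  1.24  2.32  0.03  0.55  0.12] [-0.01  0.01 -0.65  2.4   1.67  0.89  2.4 ]
[ 1.03 -0.   -1.15  2.12  0.6   1.06 -0.22] [(3, 1, 0.75), (0, 0, 1.0), (0, 0, 1.0)]
False [ 0.36 -0.08  0.51]
51.33448237750795 [-1.04  1.59  5.56]
51.595831568899364 [-1.21 -0.35 -3.5 ] 28.3333 [ 1.07 -0.13 -1.12  2.05  0.45  1.1  -0.04] [(3, 1, 0.75), (0, 0, 1.0), (0, 0, 0.76)]
-24 [-0.05  0.26 -0.15  2.39  2.1   0.76  2.08] [-0.42  0.1   0.23  2.39  1.93  0.64  2.27] [-0.42  0.    0.23  2.37  1.78  0.62  2.47] [-0.04  0.   -0.15  2.34  1.74  0.62  2.52]
-28 [-0.63  0.3   0.42  2.39  2.    0.68  2.01] [-1.18  0.19  1.02  2.39  1.84  0.56  2.23] [-1.41  0.    1.21  2.37  1.71  0.67  2.49] [-0.65  0.    0.42  2.34  1.65  0.69  2.54]
-32 [-0.84  0.35  0.62  2.37  1.86  0.64  2.02] [-1.2   0.24  1.02  2.36  1.69  0.58  2.28] [-1.43  0.1   1.23  2.34  1.59  0.66  2.49] [-1.44  0.03  1.22  2.33  1.59  0.72  2.54]
```

Run:
```python
from cap import *
np.set_printoptions(precision=2,suppress=True)
P,Q=place("fl",-26); a=Q.T@[0,0,1]; q0=np.array(current_joints())
q1=np.array(solve_ik(P+[0,0,110],Q)); print(q1)
for f in (.25,.5):
    move_j(list(q0+f*(q1-q0))); p=np.array(current_ee_pos()); M=np.array(current_orientation())
    g=p-DEP*M[:,2]; print(f,p,M@a,"bot",g-G*(M@a),"cap",g+59*(M@a),M[:,2])
print(current_time())
```

```text
[-0.25  0.    0.04  2.34  1.69  0.66  2.53]
0.25 [ 487.46 -206.62  226.01] [-0.83  0.55 -0.06] bot [ 561.6  -246.6   246.73] cap [ 433.26 -161.99  237.48] [ 0.25 -0.61 -0.75]
0.5 [ 539.41 -219.39  232.63] [-0.96 -0.1   0.25] bot [ 622.43 -196.87  221.36] cap [ 474.21 -212.34  260.19] [ 0.42 -0.65 -0.63]
29.7
```

Run:
```python
from cap import *
np.set_printoptions(precision=2,suppress=True)
P,Q=place("fl",-26); a=Q.T@[0,0,1]; q0=np.array(current_joints())
q1=np.array([-0.25,0.,.04,2.34,1.69,.66,2.53]); q1=np.array(solve_ik(P+[0,0,110],Q)); print(q1)
f=.4
move_j(list(q0+f*(q1-q0))); p=np.array(current_ee_pos()); M=np.array(current_orientation())
g=p-DEP*M[:,2]; print(f,p,M@a,"bot",g-G*(M@a),"cap",g+59*(M@a),M[:,2],caps())
for t in (.7,1): print(solve_ik(P+[-20*(1-t)/.3,0,110],Q))
```

```text
[ 0.42  0.04 -0.63  2.31  1.7   0.67  2.54]
0.4 [ 580.78 -202.14  228.09] [-0.65 -0.37  0.66] bot [ 631.81 -154.71  176.4 ] cap [ 531.15 -211.47  278.2 ] [ 0.55 -0.62 -0.56] [(3, 1, 0.75), (0, 0, 1.0), (0, 0, 0.71)]
[ 0.39 -0.01 -0.6   2.35  1.69  0.65  2.53]
[ 0.39  0.04 -0.6   2.31  1.7   0.67  2.54]
```

Run:
```python
from cap import *
np.set_printoptions(precision=2,suppress=True)
P,Q=place("fl",-26)
move_j(solve_ik(P+[0,0,110],Q)); print(np.array(current_ee_pos())-P,current_joints(),caps(),current_wrist_force(),current_opening())
z=110
for z in (60,25,12):
    try: r=movel(P+[0,0,z],Q,velocity=80,f_stop=6)
    except Unreachable as e: print(z,e); break
    print(z,r,caps(),current_wrist_force())
    if r: break
print(current_joints(),current_time(),solve_ik(P,Q))
```

```text
[  0.02  -0.71 110.62] [ 0.39  0.04 -0.6   2.31  1.7   0.67  2.53] [(3, 1, 0.75), (0, 0, 0.99), (0, 0, 0.77)] [ 0.05  0.61 -3.83] 51.85088153992531
60 False [(3, 1, 0.75), (0, 0, 0.99), (0, 0, 0.77)] [-1.22  0.02 -2.26]
25 False [(3, 1, 0.75), (0, 0, 0.99), (0, 0, 0.77)] [-0.01  0.02 -2.38]
12 False [(3, 1, 0.75), (0, 0, 0.99), (0, 0, 0.77)] [-1.03 -0.33 -2.82]
[ 0.36  0.29 -0.6   2.36  2.01  0.86  2.23] 32.9583 [ 0.36  0.33 -0.6   2.36  2.04  0.89  2.2 ]
```

Run:
```python
from cap import *
np.set_printoptions(precision=2,suppress=True)
P,Q=place("fl",-26)
print(movel(P+[0,0,-6],Q,velocity=15,f_stop=5),np.array(current_ee_pos())-P,current_wrist_force(),caps())
set_gripper(56.5); pause(.3); print(current_opening(),current_wrist_force(),caps())
p=np.array(current_ee_pos())
for z in (40,100):
    r=movel(p+[0,0,z],Q,velocity=70,f_stop=5); print(r,np.array(current_ee_pos())-p,current_wrist_force(),caps())
    if r: break
print(current_joints(),current_time())
im=read_camera("scene"); t=read_camera("top")
A=np.vstack([cv2.resize(im[170:340,200:520],(640,340)),cv2.resize(t[165:260,195:445],(640,243))]); cv2.imwrite("pics/final.png",A[:,:,::-1])
cv2.imwrite("pics/top1.png",t[:,:,::-1])
```

```text
True [ 0.2  -0.28 -0.24] [ 1.56 -1.78  2.62] [(3, 1, 0.75), (0, 0, 0.99), (0, 0, 0.77)]
56.723522997212335 [0.71 0.01 0.28] [(3, 1, 0.75), (0, 0, 0.98), (0, 0, 0.77)]
False [-0.15 -0.08 39.87] [-0.27 -0.49 -0.13] [(3, 1, 0.75), (0, 0, 0.99), (0, 0, 0.77)]
False [-0.22 -0.   99.51] [ 0.1  -0.75 -0.23] [(3, 1, 0.75), (0, 0, 0.99), (0, 0, 0.77)]
[ 0.4   0.06 -0.61  2.32  1.75  0.69  2.49] 36.225
```

View pics/final.png

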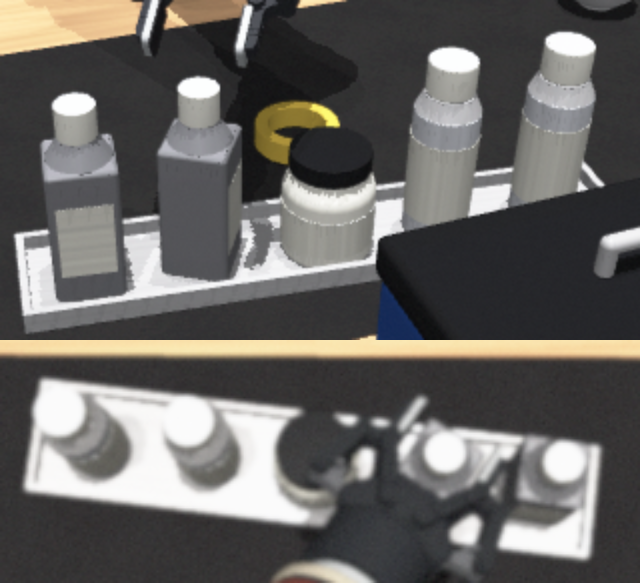

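All five stand upright in the tray. The flask is at (200,200) between the standing flask and the tub, the can at (440,150) between the tub and the standing can. The gripper is clear above them, so I'm handing in.

```bash
python3 -c "
from cell import *
pause(.5); print(current_wrist_force()); print(close_job())"
```

```text
[-0.8799498   0.07697268  0.07167628]
the job is handed in; nothing more can be done
None
```

The can and the flask both stand upright, caps up, in their gaps, and the job is handed in at about 37 s; while I set the can down the gripper tilted the standing can, which rocked back with no shift visible in the scene camera, and the flask stands about 26° askew to the tray.

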